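# Clip the drive gear onto a pottery strip roller

### The arm

A 6-joint arm with a two-finger parallel gripper is mounted at the origin on the work surface. World frame = base frame: x ahead of the robot, y to its left, z up, the work surface at z = 0. Lengths are in m, angles in rad, forces in N, time in s.
With the tool pointing down it reaches from about 0.375 to 0.925 m from the base axis. Payload 5.7 kg.
Tool frame: the origin (TCP) lies on the centre line of the jaws, within the pads' length; the fingertips stand 25 mm ahead of it and the grasp point (between the pads) lies 6 mm ahead of it; z points along the fingers, y is the line along which they close (so a half turn about z gives the same grasp; the last joint's range is limited). The gripper opens to 85 mm and grips with 20 to 120 N. Pads are 22 mm wide; open, the fingers measure 114 mm over their backs; the gripper's body (76 mm by 85 mm) begins 54 mm behind the grasp point. The pads swing forward as they close: fully open they stand 13 mm farther back than shut.
Start: joints at [-1.413, 0.359, 1.51, -0, 1.272, -0.115], TCP at [0.162, -0.578, 0.256] pointing down, gripper open.
Joint ranges: [-2.97, 2.97], [-1.01, 2.36], [0.21, 2.38], [-0.96, 4.11], [0.2, 2.71], [-2.98, 2.98]. Speed limits (rad/s): [2.39, 2.39, 3.14, 3.14, 3.14, 3.14].

### API

Orientations are given as a unit quaternion [w, x, y, z].
In Python, from bench import * gives the robot as it stands.
- The arm moves only by the shell command python3 -m inch 'ROWS' [FORCE]. ROWS is JSON, a list that holds one entry, the list of rows, each a list of 5 numbers: the shift along the tool's x, y, z in mm, then the turn about the tool's z in degrees, then the closure, from 0 (fully open) to 1 (shut). A call has 1 to 8 rows; each row shifts and turns the commanded pose from where the row before left it, along the tool's axes as they then stand; what a row does not reach is not made up. A row lasts 1/12 s, in which the tool goes at most 41.7 mm and 7.16 degrees, less where a joint would pass 70% of its speed; a pose out of reach is approached as far as the arm can. A call is refused whole if a number of a shift passes 41.7 or a number of a turn 7.16, either way. A call with a gripper value outside its range is refused whole. The fingers move at their own pace and stop on an object; FORCE is the grip in N (left out, the last holds). Time passes only in rows, so rows that do not move let the fingers close. It gives the time, the measured TCP pose, the force, the opening and the grip force at its end, in the units of the state.
- state(): the state, without advancing time (a new reading comes with each control period).
- capture(name): name is "scene" or "side" or "wrist"; returns (picture, depth): 400x640x3 uint8, red, green, blue; 400x640 float32, m along the optical axis (not along the pixel's ray), 0 where there is no reading.
- get_calibration(name): a dict with "mtx" (3x3 intrinsics, pixels), "xyz" and "orientation" of the camera in the world. Camera axes: x right, y down, z forward; pixel columns grow to the right and rows downward; lengths in m; the calibration is good to about 2 mm. A picture is of the moment at which its call begins: read the wrist's pose just before it. get_calibration takes no time and is no camera call; for the wrist camera it gives the pose at the moment of the call.
- sign_off(): hands the job in; it is judged then, once.
The state is a dict: "time": time; "joint_pos": joint angles; "joint_vel": joint speeds; "tau": joint torques, N m; "eef_pos": TCP position; "ee_rot": TCP orientation; "contact_force": force on the tool from outside, world axes, zero at the start; "moment": the same for the moment, N m; "grip_width": finger opening in m; "finger_force": force on a finger pad.
Only numpy, scipy, OpenCV 4.12 (cv2) and the standard library are available. Lean on these libraries where they do the work, as an engineer would, in place of code of your own. Each camera call takes 0.05 s, during which the arm holds its last target. There are 200 camera calls.

### The job

Slide the red gear on the strip roller along its shaft fully home against the dark collar, then take the orange spring clip from the wooden rack and press it straight down, mouth first, into the narrow groove of the shaft just outside the gear until it snaps fully home, and let go of it. Press gently, never harder than 25 N on the machine: feel for the groove rather than forcing the clip onto the thick shaft. Leave the grey spare clip and everything else on the table where they are.

Things in the scene. Friction and masses are not known exactly. Their poses are not given: they have to be found in the camera images.
- stand: Clay strip roller fixed to the table: plywood base 150 x 190 x 20 mm, two grey cheeks (tops 130 mm up), grooved wooden roller between. Origin on the table below the shaft's axis, 20 mm inside (+y) the outer face of the cheek beside the gear. The steel shaft is level, its axis 105 mm up along the stand's y; its free end points to -y. Slippery.
- axle (a point): Point on the shaft's axis, fixed to the stand; y along the shaft towards the frame, z up. Shaft 22 mm thick, with one groove 16 mm thick and 8.5 mm wide, then 24 mm more of full shaft to its free end. The shaft is clamped at a different place endwise each time, with its collar and gear: the groove's middle is within 12 mm of this point either way along y. That is not measured.
- gear (a joint): How far the red gear (60 mm diameter, 25 mm thick, its rim 30 mm above the axis) stands out along the shaft from home, m: 0 = against the shaft's dark collar, the groove's middle then 6 mm outward (-y) of the gear's outer face; up to 0.032 outward. Slides with about 3 N of friction, stays where left, starts 14 to 26 mm out over the groove. Push its outer face, e.g. above the shaft.
- clip: Orange spring clip, an open ring with a tab above, standing mouth down in the rack; about 55 g. Origin at the bore's centre; x through the thickness, y across, z up the tab. Ring 34 mm wide, 6.5 mm thick, from z = -9 to 16 mm. Mouth 12 mm wide between rounded jaw tips, each springs out 3.5 mm at most: enough for the 16 mm groove, not for the 22 mm shaft. Front and back alike.
- clip_tab (a point): Top centre of the clip's tab, 64 mm above the bore's centre. Tab 20 mm wide (clip's y), 8 mm thick (x), reaching 48 mm down: grip across the 8 mm, fingertips above the gear's rim. Lowered over the axis, the tips touch with the bore's centre 16.5 mm above the axis on the full shaft, 12.5 mm in the groove; snapping in takes about 8 N; seated, it is on the axis within 1 mm.
- rack: Fixed wooden rack 70 x 150 x 34 mm with two slots 26 mm deep, 76 mm apart along its y (38 mm either side of its middle), 7.5 mm wide in x and 36 mm long in y. Origin at the middle of its underside. The orange clip stands in one slot, the grey spare in the other, either way round.
- spare: Grey spare clip of the same shape and size, standing in the other slot. Leave it.
- mug: White mug, 82 mm across, 95 mm high; origin under its centre. Leave it.
- bowl: Terracotta-coloured bowl, 120 mm across, 35 mm high; origin under its centre. Leave it.
- wood_knife: Flat wooden clay knife 190 x 22 x 8 mm lying on the table; origin under its centre. Leave it.
- ruler: Wooden ruler 300 x 34 x 4 mm lying on the table; origin under its centre. Leave it.
- clay_offcut: Hard block of dry clay 75 x 50 x 45 mm; origin under its centre. Leave it.
- scraper: Round dark steel scraper, 70 mm across, 5 mm thick, lying flat; origin under its centre. Leave it.
- brush: Brush lying on the table, along its x. Leave it.

How it is judged:
By the outcome, as a careful person would: the job done as asked, in the order asked, and still so for the second after the job is handed in, with the robot touching nothing.
It also fails if it takes over 61 s, if anything falls off the work surface, if the arm or the gripper's body presses on something with over 40 N, if the wrist force passes 120 N, or if a joint passes its speed limit or range.

## Working session

There is one attempt and no reset: what is moved stays moved. The work goes in short steps, Python scripts to look and compute and a shell command to move; the robot and the scene stay as the last step left them, time stands still between calls to the robot, and variables do not carry over. Pictures are saved under pics/ and viewed, at most 10 in all, crops included, and the job is handed in when it is done.

```bash
mkdir -p pics
cat > h.py <<'E'
from bench import *
import numpy as np, cv2
from scipy.spatial.transform import Rotation as R
def rot(q): return R.from_quat([q[1],q[2],q[3],q[0]]).as_matrix()
def look(n):
    c=get_calibration(n); im,d=capture(n)
    v,u=np.mgrid[0:400,0:640]; K=np.array(c["mtx"])
    p=np.stack([(u-K[0,2])/K[0,0]*d,(v-K[1,2])/K[1,1]*d,d],-1)
    P=p@rot(c["orientation"]).T+np.array(c["xyz"]); P[d==0]=np.nan
    return im,P
def save(n,im): cv2.imwrite("pics/"+n+".png",im[:,:,::-1])
E
python3 - <<'E'
from h import *
a,P=look("scene"); b,Q=look("side"); np.savez("/tmp/s.npz",a=a,P=P,b=b,Q=Q)
save("scene",a); save("side",b)
s=state(); print(s); 
for n in("scene","side"): print(get_calibration(n))
E
```

```text
{'time': 0.1, 'joint_pos': array([-1.41312331e+00,  3.59463474e-01,  1.51136130e+00,  4.82097470e-06,
        1.27251375e+00, -1.15093734e-01]), 'joint_vel': array([-0.00103099, -0.00157968, -0.00425201, -0.00111973,  0.00022421,
       -0.00184751]), 'tau': array([-5.59895252e-04, -5.28652525e+01, -2.79349315e+01, -2.64087030e-04,
        5.06870580e-03,  1.33669187e-05]), 'eef_pos': array([ 0.16154174, -0.57722562,  0.25550534]), 'ee_rot': array([-8.72787920e-04,  9.90713913e-01,  1.35960214e-01, -1.62802001e-05]), 'contact_force': array([ 0.20803924, -0.37547942,  0.04442034]), 'moment': array([-0.0095872 ,  0.01964159,  0.03734208]), 'finger_force': 0.0, 'grip_width': 0.08570522473351626}
{'mtx': array([[362.90015205,   0.        , 326.90409193],
       [  0.        , 362.90015205, 195.33636081],
       [  0.        ,   0.        ,   1.        ]]), 'xyz': array([ 1.09435352, -0.59648916,  1.13135976]), 'orientation': array([-0.2985081 ,  0.86959334,  0.3717993 , -0.12831843])}
{'mtx': array([[469.63895694,   0.        , 316.97540012],
       [  0.        , 469.63895694, 195.17882818],
       [  0.        ,   0.        ,   1.        ]]), 'xyz': array([-0.02117811,  0.92703221,  1.02622084]), 'orientation': array([ 0.10204066, -0.24084067,  0.87567397, -0.40592927])}
```

View pics/scene.png

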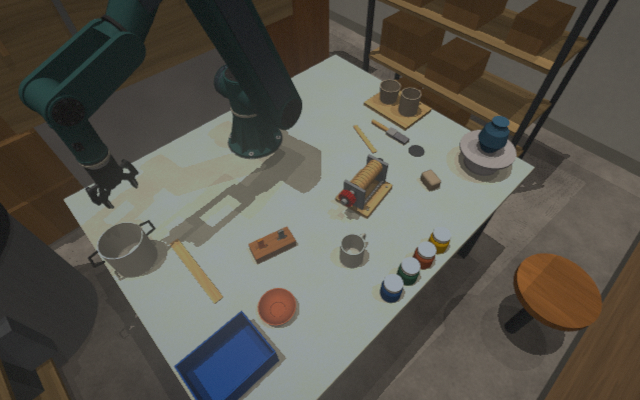

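View pics/side.png

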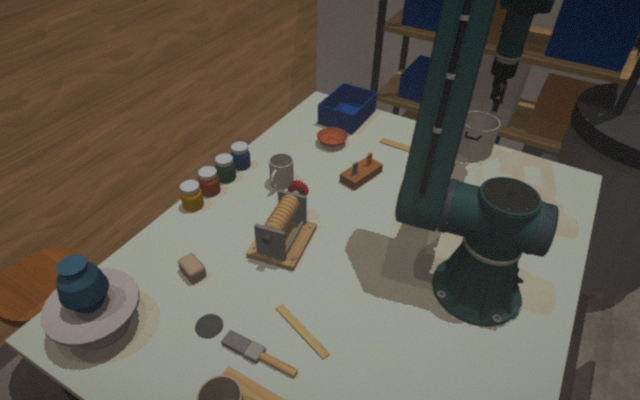

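Scene view: gear at about (347,198), stand at (365,185), rack at (273,244) with clips at (262,244) and (281,237), and the mug at (352,250) beyond the free end. Next I measure these.

Run:
```python
from h import *
z=np.load("/tmp/s.npz")
im=cv2.resize(z["a"][140:280,230:410],None,fx=4.4,fy=4.2,interpolation=cv2.INTER_CUBIC); save("crop",cv2.convertScaleAbs(im,alpha=1.6))
for n,(I,P) in {"scene":(z["a"],z["P"]),"side":(z["b"],z["Q"])}.items():
    h=cv2.cvtColor(I,cv2.COLOR_RGB2HSV).astype(int); X=P
    reg=(X[...,0]>.2)&(X[...,0]<.95)&(X[...,1]>-.6)&(X[...,1]<.2)
    red=((h[...,0]<6)|(h[...,0]>174))&(h[...,1]>150)&(X[...,2]>.07)&reg
    q=X[red]; print(n,"gear",len(q),q.mean(0).round(3),q.min(0).round(3),q.max(0).round(3))
    def rect(name,m):
        q=X[m]; 
        if len(q)<8: return
        (c,s,a)=cv2.minAreaRect((q[:,:2]*1000).astype(np.float32)); print(n,name,len(q),np.round(c,0),np.round(s,0),round(a,1),q[:,2].mean().round(3))
    wood=(h[...,0]<20)&(h[...,1]>90)&reg
    rect("rack",(abs(X[...,2]-.034)<.006)&wood&(X[...,1]<-.2))
    rect("base",(abs(X[...,2]-.020)<.006)&wood&(X[...,1]>-.25))
    rect("cheeks",(abs(X[...,2]-.130)<.006)&reg&(X[...,1]>-.3))
    # tabs
    m=(X[...,2]>.06)&(X[...,2]<.12)&reg&(X[...,0]<.6)&(X[...,1]<-.15)
    k,l,st,c=cv2.connectedComponentsWithStats(m.astype(np.uint8))
    for i in range(1,k):
        if st[i,4]>8: q=X[l==i]; print(n,"blob",st[i],q.mean(0).round(3),q.max(0).round(3),I[l==i].mean(0).round())
```

```text
scene gear 71 [ 0.578 -0.002  0.13 ] [ 0.55  -0.017  0.108] [0.602 0.011 0.139]
scene rack 855 [ 594. -347.] [156. 338.] 60.4 0.034
scene base 287 [696. 109.] [455. 182.] 0.3 0.02
scene cheeks 524 [555.  92.] [ 88. 224.] 10.5 0.13
scene blob [142 224  13  21  70] [ 0.22  -0.582  0.104] [ 0.233 -0.558  0.12 ] [75. 75. 70.]
scene blob [277 229   7   7  30] [ 0.502 -0.254  0.074] [ 0.507 -0.244  0.084] [86. 81. 74.]
scene blob [257 238   6   7  31] [ 0.483 -0.327  0.075] [ 0.488 -0.318  0.084] [115.  80.  54.]
side gear 63 [ 0.565 -0.001  0.129] [ 0.544 -0.012  0.107] [0.59  0.016 0.137]
side rack 573 [ 594. -344.] [160. 345.] 60.8 0.033
side base 739 [685. -24.] [447. 449.] 0.3 0.02
side cheeks 709 [555.  96.] [ 89. 226.] 9.9 0.13
side blob [461 128  13  18 147] [ 0.218 -0.586  0.093] [ 0.239 -0.545  0.12 ] [75. 70. 63.]
side blob [366 153   6   7  31] [ 0.481 -0.32   0.072] [ 0.488 -0.309  0.081] [107.  75.  54.]
side blob [352 162   6   8  33] [ 0.499 -0.246  0.072] [ 0.507 -0.236  0.08 ] [80. 76. 69.]
```

View pics/crop.png

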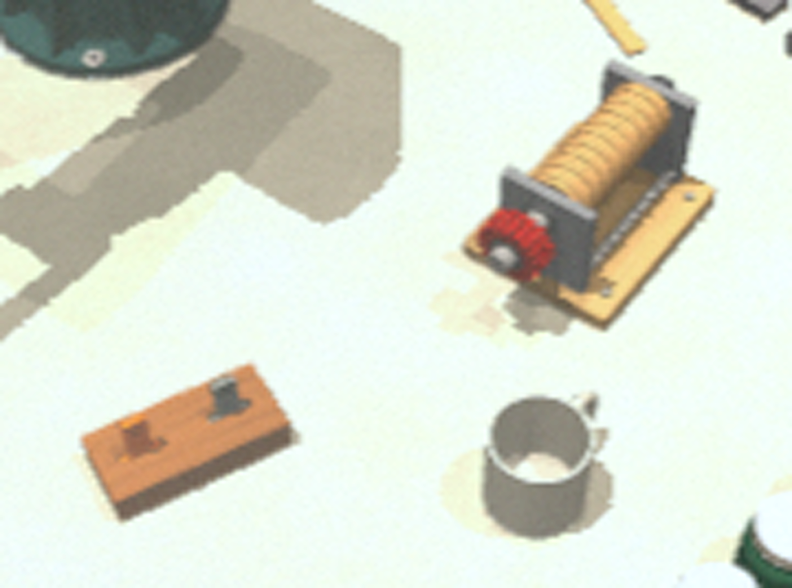

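Crop: the orange clip is the rack's left one and the grey spare its right one. The gear sits near the shaft's free end, partly over the groove. Orange tab is at about (0.482,-0.324), rack y at about 77° yaw, shaft at about 100° yaw, and heights match. I'll move above the gear and look from close by.

```bash
python3 -m inch '[[[16,-12,0,0,1],[32,-24,0,0,1],[32,-24,0,0,1],[32,-24,0,0,1],[32,-24,0,0,1],[32,-24,0,0,1],[32,-24,0,0,1],[32,-24,0,0,1]]]' 40; python3 -m inch '[[[32,-24,0,0,1],[32,-24,0,0,1],[32,-24,0,0,1],[32,-24,0,0,1],[32,-24,0,0,1],[32,-24,0,0,1],[32,-24,0,0,1],[32,-24,0,5,1]]]'
python3 -m inch '[[[32,-24,0,0,1],[16,-12,0,0,1],[0,0,0,0,1],[0,0,0,0,1]]]'
python3 - <<'E'
from h import *
I,P=look("wrist"); save("w1",cv2.convertScaleAbs(I,alpha=1.3)); np.savez("/tmp/w1.npz",I=I,P=P)
s=state(); print(s["time"],s["eef_pos"],s["joint_pos"],rot(s["ee_rot"])[:,0]); print(get_calibration("wrist"))
E
```

```text
time: 0.77
eef_pos: [0.3449, -0.3379, 0.2561]
ee_rot: [-0.0, 0.991, 0.136, -0.0]
contact_force: [0.1, 0.1, 0.3]
grip_width: 0.0002
finger_force: 0.0
time: 1.43
eef_pos: [0.5397, -0.0839, 0.2561]
ee_rot: [-0.0, 0.996, 0.093, -0.0]
contact_force: [0.1, -1.2, 0.8]
grip_width: -0.0
finger_force: 0.0
time: 1.77
eef_pos: [0.5797, -0.0407, 0.2557]
ee_rot: [-0.0, 0.996, 0.094, -0.001]
contact_force: [0.4, 0.2, 0.7]
grip_width: 0.0003
finger_force: 0.0
1.8167 [ 0.57904125 -0.04153679  0.2557165 ] [-1.90322859e-01  3.32256117e-01  1.55286864e+00 -4.41609950e-04
  1.25804629e+00  1.19394875e+00] [ 0.98262805  0.18557877 -0.00162221]
{'mtx': array([[276.77745696,   0.        , 320.68249577],
       [  0.        , 276.77745696, 196.11930341],
       [  0.        ,   0.        ,   1.        ]]), 'xyz': array([ 0.64532884, -0.03014898,  0.37310096]), 'orientation': array([ 0.1024394 ,  0.76296438, -0.63258629, -0.08500651])}
```

View pics/w1.png

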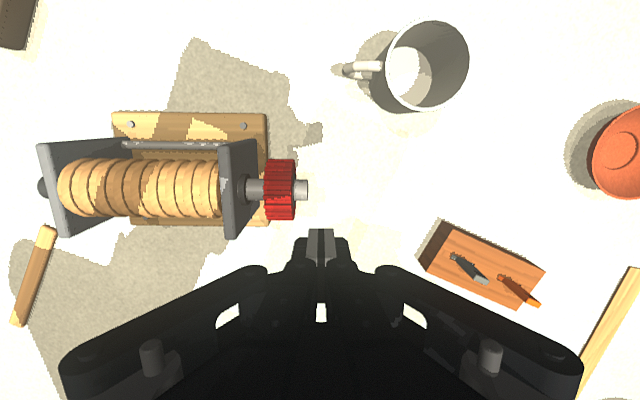

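Wrist view: gear at columns 264–297, rows 160–219; shaft end at (305,190); collar/shaft at (255,190); orange tab at (520,290), grey at (468,268). Nothing stands between the fingers and the gear's face.

Run:
```python
from h import *
z=np.load("/tmp/w1.npz"); I,P=z["I"],z["P"]; h=cv2.cvtColor(I,cv2.COLOR_RGB2HSV).astype(int); Z=P[...,2]
v,u=np.mgrid[0:400,0:640]
red=((h[...,0]<8)|(h[...,0]>172))&(h[...,1]>130)&(u>255)&(u<305)&(v>150)&(v<225)
# cheek tops: near-side cheek
q=P[(abs(Z-.13)<.004)&(u<260)&(h[...,1]<60)]
near=q[q[:,1]<.06]; far=q[q[:,1]>.1]
for n,c in(("near",near),("far",far)):
    print(n,len(c),cv2.minAreaRect((c[:,:2]*1000).astype(np.float32)),c[:,2].mean())
roll=P[(u>60)&(u<215)&(v>150)&(v<222)&(Z>.05)&(h[...,1]>60)]
# shaft stub
st=P[(u>298)&(u<309)&(v>178)&(v<202)&(Z>.09)]; print("stub",len(st),st.mean(0),st.min(0),st.max(0))
gap=P[(u>244)&(u<264)&(v>178)&(v<202)&(Z>.09)]; print("gap",len(gap),gap.mean(0),gap.max(0))
g=P[red&(Z>.12)]; rect=cv2.minAreaRect((g[:,:2]*1000).astype(np.float32)); print("gear",len(g),rect,g[:,2].max())
a=np.deg2rad(100.5)
for n,m in(("orange",(h[...,0]>4)&(h[...,0]<20)&(h[...,1]>170)&(Z>.06)&(u>490)&(u<550)&(v>265)&(v<310)),("grey",(h[...,1]<70)&(Z>.06)&(u>445)&(u<490)&(v>245)&(v<290))):
    t=P[m&(Z>.074)]; print(n,len(t),t.mean(0),t.max(0),cv2.minAreaRect((t[:,:2]*1000).astype(np.float32)))
r=P[(abs(Z-.034)<.004)&(u>410)&(u<550)&(v>215)&(v<312)]; print("rack",cv2.minAreaRect((r[:,:2]*1000).astype(np.float32)))
```

```text
near 1238 ((564.8649291992188, 42.81651306152344), (89.86378479003906, 12.3468599319458), 9.239968299865723) 0.12947088475400642
far 1349 ((537.8485717773438, 198.71115112304688), (89.69660949707031, 13.639510154724121), 9.958121299743652) 0.12933992281142467
stub 187 [ 0.57903672 -0.02448594  0.11301937] [ 0.56818669 -0.03003268  0.1057183 ] [ 0.58795796 -0.01877407  0.1176514 ]
gap 423 [0.57082774 0.02208252 0.11411146] [0.5870143  0.03198761 0.13676231]
gear 1452 ((573.76611328125, -2.9458274841308594), (50.53947830200195, 24.95796012878418), 10.744818687438965) 0.13769688095730953
orange 101 [ 0.48385332 -0.32349775  0.07969667] [ 0.48786678 -0.31417319  0.08210184] ((483.1762390136719, -324.9544677734375), (20.68345832824707, 6.830992698669434), 75.14678192138672)
grey 124 [ 0.50243104 -0.25002479  0.07947803] [ 0.50701421 -0.24108136  0.08212842] ((501.5058898925781, -251.17291259765625), (20.6086483001709, 7.601293087005615), 75.7099380493164)
rack ((491.1623840332031, -288.71331787109375), (152.66590881347656, 70.51060485839844), 75.7716064453125)
```

```bash
python3 -m inch '[[[0,0,25,0.8,1],[0,0,35,0,1],[0,0,28,0,1],[0,0,12,0,1],[0,0,8,0,1],[0,0,0,0,1],[0,0,0,0,1]]]'; python3 -m inch '[[[0,-3,0,0,1],[0,-3,0,0,1],[0,-2,0,0,1],[0,-2,0,0,1],[0,-1,0,0,1],[0,-1,0,0,1],[0,0,0,0,1]]]'
```

```text
time: 2.4
eef_pos: [0.5794, -0.0425, 0.1487]
ee_rot: [0.0, 0.996, 0.085, -0.0]
contact_force: [0.9, -0.6, 1.1]
grip_width: 0.0001
finger_force: 0.0
time: 2.98
eef_pos: [0.5775, -0.0296, 0.1484]
ee_rot: [-0.0, 0.996, 0.086, 0.0]
contact_force: [0.1, -0.1, 0.0]
grip_width: 0.0001
finger_force: 0.0
```

```bash
python3 -m inch '[[[0,-2,0,0,1],[0,-2,0,0,1],[0,-1,0,0,1],[0,0,0,0,1]]]';  python3 -m inch '[[[0,-2,0,0,1],[0,-2,0,0,1],[0,-1,0,0,1],[0,0,0,0,1]]]'
```

```text
time: 3.32
eef_pos: [0.5768, -0.0251, 0.1484]
ee_rot: [0.0, 0.996, 0.086, 0.0]
contact_force: [0.5, -2.4, 0.0]
grip_width: -0.0002
finger_force: 1.3
time: 3.65
eef_pos: [0.5758, -0.0198, 0.1483]
ee_rot: [-0.0, 0.996, 0.086, 0.0]
contact_force: [0.1, -2.9, -0.2]
grip_width: -0.0002
finger_force: 1.2
```

```bash
python3 -m inch '[[[0,-1.5,0,0,1],[0,-1.5,0,0,1],[0,0,0,0,1]]]'; python3 -m inch '[[[0,-1.5,0,0,1],[0,-1.5,0,0,1],[0,0,0,0,1]]]'
```

```text
time: 3.9
eef_pos: [0.5753, -0.0168, 0.1483]
ee_rot: [-0.0, 0.996, 0.086, 0.0]
contact_force: [0.8, -2.3, 0.2]
grip_width: 0.0002
finger_force: 1.2
time: 4.15
eef_pos: [0.5748, -0.0138, 0.1483]
ee_rot: [-0.0, 0.996, 0.086, 0.0]
contact_force: [0.7, -2.5, 0.7]
grip_width: -0.0001
finger_force: 1.2
```

```bash
for i in 1; do python3 -m inch '[[[0,-1,0,0,1],[0,-1,0,0,1],[0,0,0,0,1]]]'; done; python3 -m inch '[[[0,-0.8,0,0,1],[0,0,0,0,1]]]'; python3 -m inch '[[[0,-0.8,0,0,1],[0,0,0,0,1]]]'
```

```text
time: 4.4
eef_pos: [0.5745, -0.0119, 0.1483]
ee_rot: [-0.0, 0.996, 0.086, 0.0]
contact_force: [0.5, -2.8, -0.6]
grip_width: -0.0001
finger_force: 1.3
time: 4.57
eef_pos: [0.5744, -0.0112, 0.1483]
ee_rot: [-0.0, 0.996, 0.086, 0.0]
contact_force: [0.9, -2.6, -0.7]
grip_width: 0.0002
finger_force: 1.3
time: 4.73
eef_pos: [0.5742, -0.0104, 0.1483]
ee_rot: [-0.0, 0.996, 0.086, -0.0]
contact_force: [-0.2, -2.4, -0.2]
grip_width: 0.0
finger_force: 1.4
```

```bash
python3 -m inch '[[[0,-0.7,0,0,1],[0,0,0,0,1]]]'; python3 -m inch '[[[0,-0.7,0,0,1],[0,0,0,0,1]]]'
```

```text
time: 4.9
eef_pos: [0.5741, -0.0097, 0.1483]
ee_rot: [-0.0, 0.996, 0.086, 0.0]
contact_force: [0.5, -3.0, -0.6]
grip_width: -0.0
finger_force: 1.4
time: 5.07
eef_pos: [0.574, -0.009, 0.1483]
ee_rot: [-0.0, 0.996, 0.086, 0.0]
contact_force: [0.2, -3.4, 0.1]
grip_width: 0.0001
finger_force: 1.4
```

```bash
python3 -m inch '[[[0,-0.7,0,0,1],[0,0,0,0,1]]]'; python3 -m inch '[[[0,-0.7,0,0,1],[0,0,0,0,1]]]'
```

```text
time: 5.23
eef_pos: [0.5738, -0.0084, 0.1483]
ee_rot: [-0.0, 0.996, 0.086, 0.0]
contact_force: [-0.2, -3.0, 0.0]
grip_width: 0.0003
finger_force: 1.4
time: 5.4
eef_pos: [0.5737, -0.0077, 0.1483]
ee_rot: [-0.0, 0.996, 0.086, -0.0]
contact_force: [0.3, -2.8, 0.9]
grip_width: -0.0001
finger_force: 1.4
```

```bash
python3 -m inch '[[[0,-0.6,0,0,1],[0,0,0,0,1]]]'; python3 -m inch '[[[0,-0.6,0,0,1],[0,0,0,0,1]]]'
```

```text
time: 5.57
eef_pos: [0.5736, -0.0071, 0.1483]
ee_rot: [-0.0, 0.996, 0.086, 0.0]
contact_force: [0.6, -3.6, 0.4]
grip_width: 0.0001
finger_force: 1.4
time: 5.73
eef_pos: [0.5736, -0.0068, 0.1483]
ee_rot: [0.0, 0.996, 0.086, 0.0]
contact_force: [1.2, -4.3, -0.4]
grip_width: 0.0
finger_force: 2.1
```

```bash
python3 -m inch '[[[0,-0.6,0,0,1],[0,0,0,0,1]]]'
```

```text
time: 5.9
eef_pos: [0.5736, -0.0066, 0.1484]
ee_rot: [0.001, 0.996, 0.086, 0.0]
contact_force: [0.3, -5.5, 0.6]
grip_width: 0.0002
finger_force: 3.1
```

```bash
python3 -m inch '[[[0,-0.8,0,0,1],[0,-0.8,0,0,1],[0,0,0,0,1],[0,0,0,0,1]]]'
```

```text
time: 6.23
eef_pos: [0.5736, -0.0063, 0.1484]
ee_rot: [0.002, 0.996, 0.086, 0.0]
contact_force: [1.7, -11.0, -1.3]
grip_width: -0.0004
finger_force: 5.4
```

```bash
python3 -m inch '[[[0,3,0,0,1],[0,10,0,0,1],[0,17,0,0,1],[0,5,-25,0,1],[0,0,-41,0,1],[0,0,-41,0,1],[0,0,0,0,1],[0,0,0,0,1]]]'
python3 - <<'E'
from h import *
I,P=look("wrist"); save("w2",cv2.convertScaleAbs(I[130:250,180:340],alpha=1.4).repeat(5,0).repeat(5,1)); np.savez("/tmp/w2.npz",I=I,P=P)
s=state(); print(s["eef_pos"],rot(s["ee_rot"])[:,0])
h=cv2.cvtColor(I,cv2.COLOR_RGB2HSV).astype(int); Z=P[...,2]; v,u=np.mgrid[0:400,0:640]
near=((h[...,0]<8)|(h[...,0]>172))&(h[...,1]>130)&(P[...,1]>-.05)&(P[...,1]<.05)&(abs(P[...,0]-.57)<.06)
g=P[near&(Z>.12)]; rect=cv2.minAreaRect((g[:,:2]*1000).astype(np.float32)); print("gear",len(g),rect)
o=np.array([.5649,.0428]);a=np.array([-.171,.985]);b=np.array([.985,.171])
sg=(g[:,:2]-o)@a*1000; print("gear s pct",np.percentile(sg,[1,5,50,95,99]))
m=(Z>.095)&(Z<.13)&~near; q=P[m]; s=(q[:,:2]-o)@a*1000; l=(q[:,:2]-o)@b*1000; k=(abs(l)<18)&(s<-30)&(s>-90); s,l,zz=s[k],l[k],q[k,2]*1000
for c in np.arange(-80,-34,2):
    w=(s>=c)&(s<c+2)
    if w.sum()>5: print(c,w.sum(),"lat",l[w].min().round(1),l[w].max().round(1),"top",np.percentile(zz[w],90).round(1))
cal=get_calibration("wrist");K=cal["mtx"];Rm=rot(cal["orientation"])
for s_ in(-74,-46,-42,-38):
    p=Rm.T@(np.r_[o+a*s_/1000,.116]-cal["xyz"]); print(s_,(K@p/p[2])[:2].round(1))
E
```

```text
time: 6.9
eef_pos: [0.5809, -0.0391, 0.2582]
ee_rot: [0.0, 0.996, 0.086, 0.003]
contact_force: [-0.4, 0.1, -0.6]
grip_width: 0.0002
finger_force: 0.0
[ 0.579399   -0.03881042  0.25610132] [0.98533454 0.17062411 0.00180347]
gear 1467 ((570.0592041015625, 17.426502227783203), (50.66828918457031, 25.01431655883789), 10.216103553771973)
gear s pct [-38.21534627 -37.97514217 -26.54191753 -14.72886196 -13.66959389]
-74 19 lat -6.9 10.3 top 115.2
-72 42 lat -8.1 11.1 top 115.7
-70 44 lat -8.3 11.2 top 115.9
-68 40 lat -8.0 11.3 top 116.1
-66 42 lat -8.2 11.1 top 116.1
-64 43 lat -8.1 11.4 top 115.6
-62 42 lat -8.2 11.2 top 116.0
-60 42 lat -8.2 11.3 top 116.1
-58 40 lat -8.2 11.0 top 115.9
-56 42 lat -8.1 11.1 top 116.4
-54 43 lat -8.5 11.3 top 115.9
-52 44 lat -8.3 11.1 top 115.8
-50 32 lat -8.0 10.9 top 115.6
-48 30 lat -7.0 8.2 top 113.2
-46 34 lat -6.9 8.1 top 113.2
-44 32 lat -6.9 8.2 top 113.1
-42 33 lat -6.8 8.1 top 113.5
-40 151 lat -16.8 17.4 top 121.4
-74 [310.4 193.8]
-46 [281.3 193.8]
-42 [277.1 193.8]
-38 [273.  193.8]
```

View pics/w2.png

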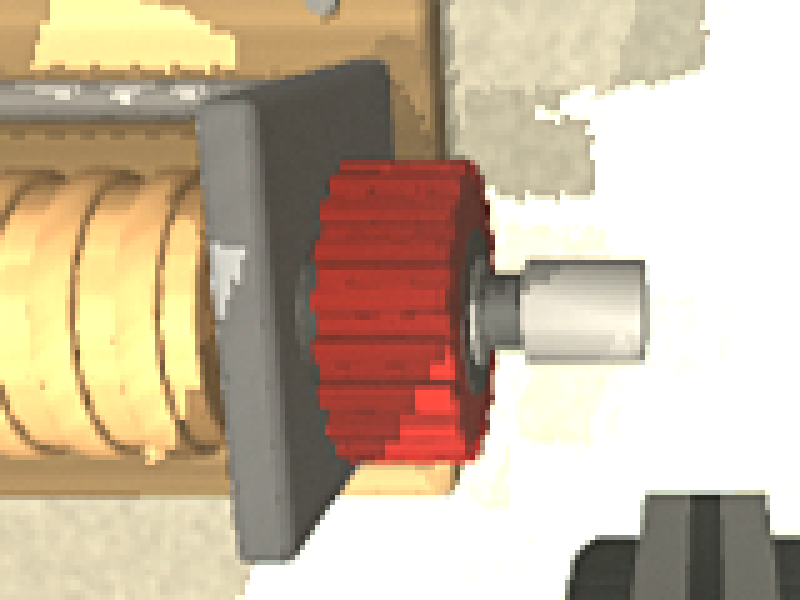

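The picture shows the gear home against the collar, with the groove open at about column 278 (crop 500/5+180), row 192. Groove middle is about (573.3,-1.2) mm. Next, go to the orange clip.

```bash
python3 -m inch '[[[-7.2,13.3,0,0,0.5],[-14.4,26.5,0,0,0.5],[-14.4,26.5,0,0,0.5],[-14.4,26.5,0,0,0.5],[-14.4,26.5,0,0,0.5],[-14.4,26.5,0,0,0.5],[-14.4,26.5,0,0,0.5],[-14.4,26.5,0,0,0.5]]]'
python3 -m inch '[[[-14.4,26.5,0,0,0.5],[-14.4,26.5,0,0,0.5],[-7.2,13.3,0,0,0.5],[0,0,10,-7,0.5],[0,0,10,-7,0.5],[0,0,10,-7,0.5],[0,0,10,-7,0.5],[0,0,10,-7,0.5]]]'
python3 -m inch '[[[0,0,0,-7,0.5],[0,0,0,-7,0.5],[0,0,0,-7,0.5],[0,0,0,-7,0.5],[0,0,0,-3,0.5],[0,0,0,0,0.5],[0,0,0,0,0.5]]]'
python3 - <<'E'
from h import *
s=state(); r=rot(s["ee_rot"]); p=s["eef_pos"]; print(p,np.degrees(np.arctan2(r[1,0],r[0,0])))
d=np.array([.4828,-.325,.078])-p; print("to go tool",(r.T@d*1000).round(1))
I,P=look("wrist"); save("w3",cv2.convertScaleAbs(I,alpha=1.3))
h=cv2.cvtColor(I,cv2.COLOR_RGB2HSV).astype(int)
t=P[(h[...,0]>4)&(h[...,0]<20)&(h[...,1]>170)&(P[...,2]>.074)&(P[...,2]<.09)&(abs(P[...,0]-.483)<.03)&(abs(P[...,1]+.325)<.03)]
if len(t)>5: print(len(t),cv2.minAreaRect((t[:,:2]*1000).astype(np.float32)),t.max(0))
E
```

```text
time: 7.62
eef_pos: [0.5049, -0.2535, 0.2531]
ee_rot: [-0.002, 0.996, 0.086, -0.001]
contact_force: [0.6, 0.3, 0.2]
grip_width: 0.0427
finger_force: 0.0
time: 8.28
eef_pos: [0.4817, -0.3234, 0.2032]
ee_rot: [-0.002, 0.923, 0.384, -0.0]
contact_force: [0.3, 1.1, 0.2]
grip_width: 0.043
finger_force: 0.0
time: 8.87
eef_pos: [0.482, -0.3237, 0.2041]
ee_rot: [-0.001, 0.789, 0.614, 0.0]
contact_force: [-0.2, -1.0, 0.5]
grip_width: 0.0427
finger_force: 0.0
[ 0.48200421 -0.32368473  0.20409639] 75.72973197010015
to go tool [ -1.3   1.4 126.1]
192 ((482.816650390625, -325.4583740234375), (19.23394203186035, 7.346112251281738), 75.4817886352539) [ 0.4882499  -0.31577251  0.08233486]
```

View pics/w3.png

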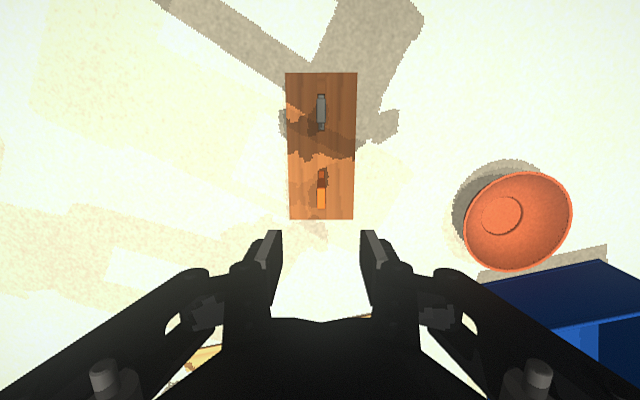

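Wrist view: the orange tab at (321,186) lies on the jaw's centre line, column 321. I descend and grip.

```bash
python3 -m inch '[[[-1.5,1.3,20,0,0.5],[0,0,38,0,0.5],[0,0,38,0,0.5],[0,0,20,0,0.5],[0,0,10,0,0.5],[0,0,0,0,0.5],[0,0,0,0,0.7],[0,0,0,0,0.85]]]'
python3 -m inch '[[[0,0,0,0,1],[0,0,0,0,1],[0,0,0,0,1],[0,0,0,0,1],[0,0,0,0,1]]]' 40
```

```text
time: 9.58
eef_pos: [0.4845, -0.3273, 0.0807]
ee_rot: [0.001, 0.789, 0.614, 0.0]
contact_force: [0.7, -0.7, -0.9]
grip_width: 0.0193
finger_force: 0.0
time: 10.0
eef_pos: [0.4821, -0.3264, 0.0807]
ee_rot: [-0.0, 0.789, 0.615, -0.001]
contact_force: [-6.0, -0.1, 2.5]
grip_width: 0.0072
finger_force: 39.4
```

```bash
python3 -m inch '[[[0,-1,0,0,1],[0,-1,0,0,1],[0,0,-4,0,1],[0,0,-12,0,1],[0,0,-25,0,1],[0,0,-38,0,1],[0,0,-38,0,1],[0,0,-38,0,1]]]'; python3 -m inch '[[[0,0,-20,7,1],[0,0,0,7,1],[0,0,0,7,1],[0,0,0,7,1],[0,0,0,7,1],[0,0,0,7,1],[0,0,0,7,1],[0,0,0,7,1]]]';python3 -m inch '[[[0,0,0,7,1],[0,0,0,3,1],[7.2,-13.3,0,0,1],[14.4,-26.5,0,0,1],[14.4,-26.5,0,0,1],[14.4,-26.5,0,0,1],[14.4,-26.5,0,0,1],[14.4,-26.5,0,0,1]]]';python3 -m inch '[[[14.4,-26.5,0,0,1],[14.4,-26.5,0,0,1],[14.4,-26.5,0,0,1],[7.2,-13.3,0,0,1],[0,0,0,0,1],[0,0,0,0,1]]]'
python3 - <<'E'
from h import *
I,P=look("wrist"); save("w4",cv2.convertScaleAbs(I,alpha=1.3))
s=state(); r=rot(s["ee_rot"]); p=s["eef_pos"]; print(p,np.degrees(np.arctan2(r[1,0],r[0,0])),r[:,2])
np.savez("/tmp/w4.npz",I=I,P=P,r=r,p=p)
E
```

```text
time: 10.67
eef_pos: [0.4818, -0.3258, 0.2366]
ee_rot: [0.0, 0.789, 0.614, 0.0]
contact_force: [1.2, -0.3, -1.0]
grip_width: 0.0074
finger_force: 41.3
time: 11.33
eef_pos: [0.4821, -0.3261, 0.2552]
ee_rot: [0.001, 0.986, 0.169, 0.001]
contact_force: [1.1, 0.2, -1.0]
grip_width: 0.0075
finger_force: 41.4
time: 12.0
eef_pos: [0.5353, -0.1665, 0.255]
ee_rot: [-0.0, 0.996, 0.086, 0.001]
contact_force: [1.2, -0.7, 0.6]
grip_width: 0.0071
finger_force: 41.4
time: 12.5
eef_pos: [0.5687, -0.0673, 0.2548]
ee_rot: [0.0, 0.996, 0.087, 0.0]
contact_force: [0.2, 0.2, -0.9]
grip_width: 0.0075
finger_force: 41.3
[ 0.56844981 -0.06824385  0.25468112] 9.949017376132188 [ 5.15383289e-04 -2.38415562e-04 -9.99999839e-01]
```

View pics/w4.png

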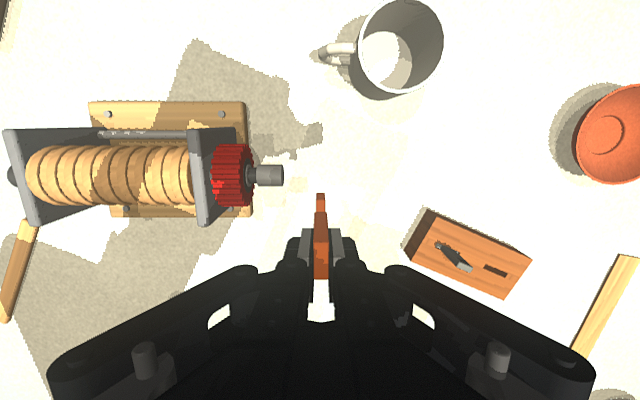

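Wrist view: clip held straight, its ring at (321,203–275) and between the pads. Gear at (232,175), groove at (254,175). Now clip versus groove in this one view.

Run:
```python
from h import *
z=np.load("/tmp/w4.npz"); I,P,p=z["I"],z["P"],z["p"]
h=cv2.cvtColor(I,cv2.COLOR_RGB2HSV).astype(int); v,u=np.mgrid[0:400,0:640]
o=np.array([.5649,.0428]);a=np.array([-.171,.985]);b=np.array([.985,.171])
S=(P[...,:2]-o)@a*1000; L=(P[...,:2]-o)@b*1000; Z=P[...,2]*1000
ts,tl=(p[:2]-o)@a*1000,(p[:2]-o)@b*1000; print("tcp s,l",ts,tl)
m=(h[...,1]>120)&(h[...,0]<22)&(u>305)&(u<340)&(v>188)&(v<285)&(Z>150)
for zz in range(170,260,6):
    w=m&(Z>=zz)&(Z<zz+6)
    if w.sum()>4: print(zz,w.sum(),"s",np.percentile(S[w],[3,50,97]).round(1),"l",np.percentile(L[w],[3,50,97]).round(1))
red=((h[...,0]<8)|(h[...,0]>172))&(h[...,1]>130)&(u<262)&(u>200)&(v>130)&(v<220)&(Z>120)
print("gear s",np.percentile(S[red],[1,99]))
q=(Z>100)&(Z<130)&(abs(L)<15)&~red
for c in np.arange(-76,-36,1.5):
    w=q&(S>=c)&(S<c+1.5)
    if w.sum()>4: print(c,w.sum(),"l",L[w].min().round(1),L[w].max().round(1),"top",np.percentile(Z[w],90).round(1))
```

```text
tcp s,l -109.98520798489908 -15.491933018424085
182 15 s [-112.1 -109.6 -107.6] l [2.9 3.2 3.5]
188 16 s [-112.1 -110.  -107.6] l [2.8 3.3 3.6]
194 7 s [-112.2 -109.7 -107.8] l [3.1 3.2 3.5]
200 68 s [-112.2 -109.7 -107.2] l [-2.9  2.2  4.6]
206 79 s [-112.6 -109.7 -107.2] l [-2.9 -0.8  4. ]
212 42 s [-113.3 -109.7 -106.7] l [-3.  -2.7 -2.2]
218 40 s [-113.2 -110.3 -106.8] l [-3.  -2.6 -2.1]
224 49 s [-113.6 -110.3 -107. ] l [-3.6 -2.6 -2.1]
230 52 s [-113.5 -110.3 -106.5] l [-3.2 -2.6 -2.2]
236 63 s [-113.4 -109.8 -106.7] l [-2.9 -2.6 -2.1]
242 74 s [-113.3 -110.3 -106.4] l [-3.1 -2.6 -2.1]
248 316 s [-113.6 -110.3 -106.7] l [-20.7  -8.6  -2.2]
254 309 s [-113.5 -110.3 -107. ] l [-20.4 -11.7  -2.9]
gear s [-38.30422654 -13.87338864]
-73.0 64 l -9.6 10.9 top 115.2
-71.5 28 l -8.8 10.9 top 115.4
-70.0 38 l -9.2 10.9 top 115.9
-68.5 33 l -8.8 11.1 top 116.2
-67.0 36 l -9.0 11.1 top 115.6
-65.5 34 l -8.7 10.7 top 115.9
-64.0 32 l -9.0 10.9 top 115.5
-62.5 40 l -8.9 11.1 top 116.0
-61.0 32 l -8.8 11.0 top 115.9
-59.5 34 l -9.1 11.2 top 115.9
-58.0 34 l -9.0 10.9 top 116.1
-56.5 35 l -9.2 10.9 top 115.2
-55.0 37 l -9.0 11.0 top 115.9
-53.5 29 l -9.1 10.8 top 116.1
-52.0 39 l -9.1 11.0 top 115.5
-50.5 32 l -9.2 11.0 top 116.1
-49.0 17 l -7.7 8.9 top 115.0
-47.5 24 l -6.2 8.0 top 113.0
-46.0 25 l -6.3 8.2 top 113.0
-44.5 25 l -6.3 8.1 top 113.0
-43.0 26 l -6.4 8.2 top 113.1
-41.5 37 l -8.4 11.0 top 114.0
-40.0 134 l -14.6 14.9 top 120.2
-38.5 50 l -15.0 14.8 top 126.0
```

```bash
python3 -m inch '[[[2.7,-15.3,0,0,1],[5,-25,0,0,1],[5,-20,0,0,1],[0,-5,0,0,1],[0,0,0,0,1],[0,0,0,0,1],[0,0,0,0,1]]]' 60
cat > m.py <<'E'
from h import *
I,P=look("wrist"); s=state(); p=s["eef_pos"]
h=cv2.cvtColor(I,cv2.COLOR_RGB2HSV).astype(int); v,u=np.mgrid[0:400,0:640]
o=np.array([.5649,.0428]);a=np.array([-.171,.985]);b=np.array([.985,.171])
S=(P[...,:2]-o)@a*1000; L=(P[...,:2]-o)@b*1000; Z=P[...,2]*1000
r=rot(s["ee_rot"]);print("t",s["time"],"tcp s,l,z",(p[:2]-o)@a*1000,(p[:2]-o)@b*1000,p[2]*1000,"yaw",np.degrees(np.arctan2(r[1,0],r[0,0])),"F",s["contact_force"])
m=(h[...,1]>120)&(h[...,0]<22)&(u>305)&(u<340)&(v>185)&(v<285)&(abs(S-(p[:2]-o)@a*1000)<8)
for lo,hi in((-80,-45),(-45,-25),(-20,10)):
    w=m&(Z-p[2]*1000>lo)&(Z-p[2]*1000<hi)
    if w.sum()>4: print(lo,hi,w.sum(),"s",np.percentile(S[w],[3,50,97]).round(1),"l",np.percentile(L[w],[3,50,97]).round(1),"z",np.percentile(Z[w],[1,99]).round(1))
g=P[((h[...,0]<8)|(h[...,0]>172))&(h[...,1]>130)&(abs(S+26)<25)&(abs(L)<40)&(Z>115)&(Z<145)]
print("gear s",np.percentile((g[:,:2]-o)@a*1000,[1,99]).round(1))
E
python3 m.py
```

```text
time: 13.13
eef_pos: [0.5698, -0.0036, 0.2544]
ee_rot: [0.0, 0.996, 0.085, 0.0]
contact_force: [0.6, -0.5, -0.3]
grip_width: 0.0067
finger_force: 63.8
t 13.1833 tcp s,l,z -46.501582204449875 -3.1027452543671252 254.39209171054378 yaw 9.765365784848052 F [-0.37213306 -0.14886702 -0.86700442]
-80 -45 178 s [-49.8 -47.2 -44.7] l [ 9.1 14.3 16.5] z [183.5 209.2]
-45 -25 135 s [-50.8 -47.8 -44.3] l [8.9 9.3 9.8] z [209.9 228.7]
-20 10 752 s [-50.9 -47.7 -44.4] l [-8.3  4.7  9.7] z [235.5 260.2]
gear s [-38.1 -13.7]
```

```bash
python3 -m inch '[[[0.6,-2.5,0,0,1],[0,0,15,0,1],[0,0,25,0,1],[0,0,16,0,1],[0,0,5,0,1],[0,0,0,0,1],[0,0,0,0,1],[0,0,0,0,1]]]'; python3 m.py
```

```text
time: 13.85
eef_pos: [0.5709, 0.0001, 0.1945]
ee_rot: [0.0, 0.996, 0.086, 0.001]
contact_force: [-0.9, -0.1, -1.4]
grip_width: 0.0067
finger_force: 63.8
t 13.9 tcp s,l,z -43.07282991818848 -1.3592017302112052 194.58313508551515 yaw 9.822602743585122 F [ 0.53018837 -0.03811014 -0.7953169 ]
-80 -45 392 s [-46.3 -38.2 -35.5] l [-4.3 13.5 20.4] z [121.4 149.2]
-45 -25 149 s [-47.5 -43.8 -40.3] l [10.5 11.  11.5] z [149.9 169.2]
-20 10 771 s [-47.5 -44.4 -40.9] l [-6.7  6.3 11.4] z [175.2 201.5]
gear s [-38.1 -13.6]
```

```bash
python3 -m inch '[[[-0.8,0.5,2,0,1],[0,0,2,0,1],[0,0,2,0,1],[0,0,1,0,1],[0,0,0,0,1],[0,0,0,0,1]]]'; python3 -m inch '[[[0,0,1,0,1],[0,0,1,0,1],[0,0,0,0,1]]]'; python3 -m inch '[[[0,0,1,0,1],[0,0,1,0,1],[0,0,0,0,1]]]'
```

```text
time: 14.4
eef_pos: [0.5692, -0.0003, 0.1862]
ee_rot: [-0.0, 0.996, 0.086, -0.0]
contact_force: [0.5, -0.1, -1.4]
grip_width: 0.0062
finger_force: 63.8
time: 14.65
eef_pos: [0.5691, -0.0003, 0.1841]
ee_rot: [-0.0, 0.996, 0.086, -0.0]
contact_force: [-0.8, 0.7, -0.9]
grip_width: 0.0068
finger_force: 63.8
time: 14.9
eef_pos: [0.5696, -0.0003, 0.1823]
ee_rot: [-0.0, 0.996, 0.086, 0.0]
contact_force: [0.4, -0.7, -0.9]
grip_width: 0.0063
finger_force: 63.8
```

```bash
python3 -m inch '[[[0,0,1,0,1],[0,0,0,0,1]]]'; python3 -m inch '[[[0,0,1,0,1],[0,0,0,0,1]]]'; python3 m.py
```

```text
time: 15.07
eef_pos: [0.57, -0.0003, 0.1815]
ee_rot: [0.0, 0.996, 0.086, 0.001]
contact_force: [1.2, 0.1, 1.1]
grip_width: 0.0065
finger_force: 63.9
time: 15.23
eef_pos: [0.5699, -0.0004, 0.1807]
ee_rot: [0.0, 0.996, 0.086, 0.001]
contact_force: [2.3, 0.6, 1.8]
grip_width: 0.0071
finger_force: 64.2
t 15.2833 tcp s,l,z -43.390331592141045 -2.5342671190607775 180.62468781601916 yaw 9.829515309416177 F [1.7175106  0.79321997 1.54650906]
-80 -45 389 s [-46.6 -38.2 -35.7] l [ 2.  14.1 22.6] z [110.  135.2]
-45 -25 162 s [-47.7 -44.1 -37.1] l [ 2.1 10.  10.4] z [135.7 155.5]
-20 10 769 s [-47.7 -44.6 -41.2] l [-7.8  5.1 10.3] z [161.4 188.3]
gear s [-38.1 -13.7]
```

```bash
python3 -m inch '[[[0.6,0,0,0,1],[0,0,0,0,1],[0,0,0,0,1]]]'; python3 -m inch '[[[0,0,1,0,1],[0,0,0,0,1]]]'; python3 -m inch '[[[0,0,1,0,1],[0,0,0,0,1]]]'
```

```text
time: 15.53
eef_pos: [0.57, -0.0003, 0.1805]
ee_rot: [0.0, 0.996, 0.086, 0.0]
contact_force: [1.1, -0.7, 3.2]
grip_width: 0.0068
finger_force: 64.4
time: 15.7
eef_pos: [0.5699, -0.0003, 0.1794]
ee_rot: [0.0, 0.996, 0.086, 0.0]
contact_force: [1.4, 0.6, 2.0]
grip_width: 0.0067
finger_force: 64.3
time: 15.87
eef_pos: [0.5699, -0.0002, 0.1783]
ee_rot: [-0.0, 0.996, 0.086, 0.0]
contact_force: [2.2, -0.3, 2.4]
grip_width: 0.0068
finger_force: 64.3
```

```bash
python3 -m inch '[[[0.4,0,1,0,1],[0,0,0,0,1]]]'; python3 -m inch '[[[0,0,1,0,1],[0,0,0,0,1]]]'; python3 -m inch '[[[0,0,1,0,1],[0,0,0,0,1]]]'
```

```text
time: 16.03
eef_pos: [0.57, -0.0001, 0.177]
ee_rot: [-0.0, 0.996, 0.086, -0.0]
contact_force: [1.3, 0.2, 1.0]
grip_width: 0.0066
finger_force: 64.1
time: 16.2
eef_pos: [0.5699, -0.0001, 0.1759]
ee_rot: [-0.0, 0.996, 0.086, -0.0]
contact_force: [1.8, 0.1, -0.6]
grip_width: 0.0065
finger_force: 64.0
time: 16.37
eef_pos: [0.5699, -0.0001, 0.1748]
ee_rot: [-0.0, 0.996, 0.086, -0.0]
contact_force: [2.3, -0.1, -1.9]
grip_width: 0.0066
finger_force: 63.8
```

```bash
python3 -m inch '[[[0.4,0,1,0,1],[0,0,1,0,1],[0,0,0,0,1]]]'; python3 -m inch '[[[0,0,1,0,1],[0,0,1,0,1],[0,0,0,0,1]]]'; python3 -m inch '[[[0,0,1,0,1],[0,0,0,0,1]]]'; python3 m.py
```

```text
time: 16.62
eef_pos: [0.57, -0.0, 0.1726]
ee_rot: [-0.0, 0.996, 0.086, -0.001]
contact_force: [1.2, -0.7, -4.3]
grip_width: 0.0068
finger_force: 63.6
time: 16.87
eef_pos: [0.5702, 0.0, 0.1707]
ee_rot: [-0.0, 0.996, 0.086, -0.001]
contact_force: [1.3, -0.5, -4.8]
grip_width: 0.0063
finger_force: 63.4
time: 17.03
eef_pos: [0.5703, -0.0, 0.1701]
ee_rot: [-0.0, 0.996, 0.086, -0.0]
contact_force: [0.6, -0.2, -1.2]
grip_width: 0.0069
finger_force: 63.6
t 17.0833 tcp s,l,z -43.10674344003474 -1.9370654123021946 170.15503137678834 yaw 9.829772984545992 F [ 0.77801154 -1.09622406 -2.69557957]
-80 -45 291 s [-46.4 -41.9 -35.2] l [ 8.5 16.3 25.1] z [ 98.7 124.8]
-45 -25 300 s [-47.2 -40.2 -35.4] l [ 3.8 10.5 18.7] z [125.3 144.5]
-20 10 773 s [-47.5 -44.3 -40.9] l [-7.3  5.7 10.8] z [150.8 177.4]
gear s [-38.1 -13.6]
```

Force is now rising at the bottom, near the expected seat (TCP about 169). I press a little further to a firm stop.

```bash
python3 -m inch '[[[0,0,1,0,1],[0,0,0,0,1]]]'; python3 -m inch '[[[0,0,1,0,1],[0,0,0,0,1]]]'; python3 -m inch '[[[0,0,0.8,0,1],[0,0,0,0,1],[0,0,0,0,1]]]'
```

```text
time: 17.25
eef_pos: [0.5705, -0.0001, 0.1696]
ee_rot: [-0.0, 0.996, 0.086, -0.0]
contact_force: [-0.5, 0.8, 2.8]
grip_width: 0.0065
finger_force: 64.4
time: 17.42
eef_pos: [0.5706, -0.0001, 0.1694]
ee_rot: [-0.0, 0.996, 0.086, 0.0]
contact_force: [-2.8, 0.4, 9.2]
grip_width: 0.0067
finger_force: 65.3
time: 17.67
eef_pos: [0.5707, -0.0001, 0.1692]
ee_rot: [0.0, 0.996, 0.086, 0.0]
contact_force: [-3.8, 1.1, 14.6]
grip_width: 0.0066
finger_force: 66.0
```

```bash
python3 -m inch '[[[-0.3,0,-2,0,1],[0,0,0,0,1],[0,0,0,0,0.9],[0,0,0,0,0.8],[0,0,0,0,0.7],[0,0,0,0,0.7],[0,0,0,0,0.7]]]'; python3 -m inch '[[[0,0,-10,0,0.7],[0,0,-25,0,0.7],[0,0,-35,0,0.7],[0,0,-30,0,0.7],[0,0,0,0,0.7],[0,0,0,0,0.7]]]'
python3 - <<'E'
from h import *
I,P=look("wrist"); J,Q=look("scene")
c=lambda im,f:cv2.resize(cv2.convertScaleAbs(im,alpha=1.4),None,fx=f,fy=f,interpolation=cv2.INTER_CUBIC)
A=c(I[120:270,200:400],3); B=c(J[160:235,310:410],4.5)[:,:450]; 
W=np.zeros((450+338,600,3),np.uint8); W[:450,:600]=A; W[450:450+B.shape[0],:B.shape[1]]=B; save("w5",W[:,:,:] if 0 else cv2.resize(W,None,fx=.76,fy=.76))
o=np.array([.5649,.0428]);a=np.array([-.171,.985]);b=np.array([.985,.171])
S=(P[...,:2]-o)@a*1000; L=(P[...,:2]-o)@b*1000; Z=P[...,2]*1000
h=cv2.cvtColor(I,cv2.COLOR_RGB2HSV).astype(int)
m=(h[...,1]>120)&(h[...,0]>3)&(h[...,0]<20)&(abs(L)<25)&(S>-52)&(S<-40)
for lo,hi in((95,119),(123,150),(150,164),(164,185)):
    w=m&(Z>lo)&(Z<hi)
    if w.sum()>4: print(lo,hi,w.sum(),"s",np.percentile(S[w],[3,50,97]).round(1),"l",np.percentile(L[w],[3,50,97]).round(1),"z",np.percentile(Z[w],[50,98]).round(1))
s=state();print(s["time"],s["eef_pos"],s["grip_width"])
E
```

```text
time: 18.25
eef_pos: [0.5703, -0.0001, 0.1694]
ee_rot: [-0.0, 0.996, 0.086, -0.0]
contact_force: [1.0, -0.3, -0.1]
grip_width: 0.0255
finger_force: 0.0
time: 18.75
eef_pos: [0.5719, -0.0003, 0.2724]
ee_rot: [0.001, 0.996, 0.086, 0.003]
contact_force: [-0.7, -0.5, -0.1]
grip_width: 0.0258
finger_force: 0.0
95 119 15 s [-47.4 -45.3 -42. ] l [11.  16.2 17.5] z [105.8 118.6]
123 150 52 s [-48.1 -44.8 -41.5] l [10.  10.3 10.6] z [137.  149.5]
150 164 31 s [-47.8 -44.3 -40.8] l [ 9.8 10.3 10.6] z [157.8 163.4]
164 185 209 s [-47.7 -44.3 -41. ] l [-8.   1.8 10.4] z [169.2 170.3]
18.85 [ 5.69768990e-01 -7.45507170e-05  2.69279197e-01] 0.025581609418207828
```

View pics/w5.png

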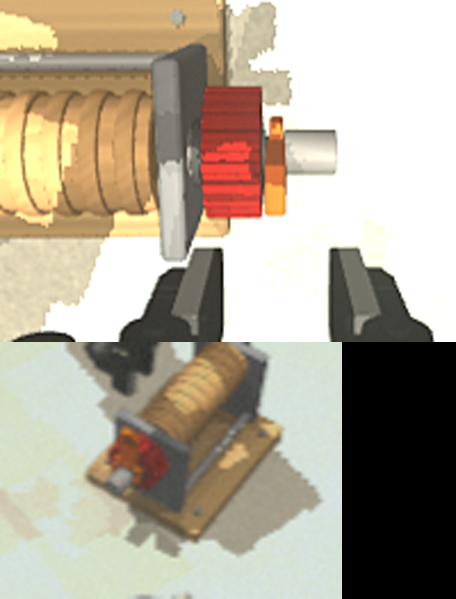

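The clip sits in the groove beside the gear (around crop (275,165)), upright. Its tab top is at z = 169 mm, which is 105 + 64, so it's fully seated. The fingers are clear.

```bash
python3 -c "
from bench import *
print(sign_off())"
```

```text
the job is handed in; nothing more can be done
None
```

The gear is home against the collar, the orange clip is snapped fully into the groove and released (highest force reading about 15 N), and the job was handed in at about 19 s.

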